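# Take the depth of a blind bore with a rod depth gauge

### The arm

A 6-joint arm with a two-finger parallel gripper is mounted at the origin on a cart in front of the work surface, level with it; the furniture and walls round the work are solid. World frame = base frame: x ahead of the robot, y to its left, z up, the work surface at z = 0. Lengths are in m, angles in rad, forces in N, time in s.
With the tool pointing down it reaches from about 0.325 to 0.9 m from the base axis. Payload 6.1 kg.
Tool frame: the origin (TCP) lies midway between the tips of the shut fingers; the grasp point (between the pads) lies robot.pinch_z behind it (robot.pinch_z is the distance from the TCP to the grasp point, in m); z points along the fingers, y is the direction in which the jaws open and shut (so a half turn about z gives the same grasp; the last joint's range is limited). The gripper opens to 87 mm and grips with 3 to 60 N. Pads are 19 mm wide; open, the fingers measure 117 mm over their backs; the gripper's body (75 mm by 190 mm) begins 51 mm behind the grasp point.
Start: joints at [1.111, 0.22, 1.526, -0, 1.395, -0.126], TCP at [0.205, 0.59, 0.223] pointing down, gripper open.
Joint ranges: [-2.98, 2.98], [-0.91, 2.08], [0.09, 2.57], [-1.24, 4.39], [0.2, 2.65], [-2.68, 2.68]. Speed limits (rad/s): [2.57, 2.57, 3.01, 3.14, 3.14, 3.14].

### API

Orientations are given as [roll, pitch, yaw] about the fixed x, y, z axes, in that order (R = Rz(yaw) Ry(pitch) Rx(roll)).
In Python, from plant import robot gives the robot as it stands.
- The arm moves only by the shell command python3 -m handwheel 'ROWS' [OPENING] [FORCE]. ROWS is JSON, a list of rows, each a list of 2 entries, a list of its own where there are three numbers: the shift along the tool's x, y, z in mm, then the turn about the tool's z in rad. In form: [[[tx, ty, tz], yaw], ...]. A call has 1 to 12 rows; each row shifts and turns the commanded pose from where the row before left it, along the tool's axes as they then stand; what a row does not reach is not made up. A row lasts 1/12 s, in which the tool goes at most 41.7 mm and 7.16 degrees, less where a joint would pass 70% of its speed; a pose out of reach is approached as far as the arm can. A call with a gripper value outside its range is refused whole. OPENING is the gripper command: -1 is fully open, 1 is shut, values between are in proportion, set as the call begins (- or left out, the last holds). The fingers move at their own pace and stop on an object; FORCE is the grip in N (left out, the last holds). Time passes only in rows, so rows that do not move let the fingers close. It gives the time, the measured TCP pose, the force and the opening at its end, in the units of the state.
- robot.get_obs(): the state, without advancing time (a new reading comes with each control period).
- robot.camera(name): name is "side" or "top"; returns a dict with "image" (384x512x3 uint8, red, green, blue), "mtx" (3x3 intrinsics, pixels), "k1" (the pictures are not rectified: a ray, as slopes to the right and down, at radius r is drawn at 1 + k1 r^2 times it, then the intrinsics apply), "camera_from_world" (4x4, takes a point from world to camera coordinates). Camera axes: x right, y up, looking along -z (the intrinsics and any distortion apply to the point x, -y, -z); pixel columns grow to the right and rows downward; lengths in m; the calibration is good to about 2 mm. A picture is of the moment at which its call begins. There is no depth.
- robot.hand_in(): hands the job in, once; it reports no verdict.
The state is a dict: "t": time; "q": joint angles; "qd": joint speeds; "effort": joint torques, N m; "eef_pos": TCP position; "tcp_rot": TCP orientation; "force": force on the tool from outside, world axes, zero at the start; "torque": the same for the moment, N m; "gripper_width": finger opening in m.
Only numpy, scipy, OpenCV 4.12 (cv2) and the standard library are available. Lean on these libraries where they do the work, as an engineer would, in place of code of your own. Each camera call takes 0.05 s, during which the arm holds its last target.

### The job

Take the depth of the large blind bore in the middle of the screwed-down aluminium block with the rod depth gauge: lower its rod into the bore until it bottoms, keep pressing the crosswise stop bar down the rod until the bar lies flat on the block's face, and hold it there a moment. Then lift the gauge straight out and hang it back in its fork rest as it hung before, with the stop bar still where the bore set it, so that the depth can be read off. Leave the calliper, the circuit board and the parts dish where they lie.

Things in the scene. Friction and masses are not known exactly. Their poses are not given: they have to be found in the camera images.
- depth_gauge: Loose upright steel depth gauge, 0.17 kg. Pose of its stop bar, 16 (x) x 72 (y) x 20 (z) mm, with the rod through its middle; origin at the centre of the bar's underside, z up the rod, y along the bar. A knurled friction screw, 11 mm thick, sticks out of the +y end to y = 48 mm. The bar's long sides are gripped from above near the middle; cap and rod then stand up between the fingers.
- gauge_rod (a joint): How far (m) the rod's tip stands out below the bar's underside, 0 to 0.057. A friction fit holds the rod in the bar: it slides at about 4 N (a little more when fast) and else stays put. Starts between 0.045 and 0.055, more than the bore's depth, so the bar is still above the face when the rod bottoms; a depth rightly taken reads 0.036.
- rod_tip (a point): The lower end of the gauge's rod, on its axis. The rod is 8 mm thick and 86 mm long with a tapered tip and graduation rings; at its top a dark knurled cap 12 mm wide, 8 mm tall. With the depth taken it stands 30 mm over the bar's top.
- bore_block: Machined aluminium block, 60 (x) x 76 (y) mm, with low screwed flanges at its y ends, on a dark steel plate 100 x 150 x 12 mm fixed to the bench. Origin on the bench under its centre, z up; its flat top face is 60 mm above the bench. The four 4 mm holes at the corners are screw holes, not the bore.
- bore_mouth (a point): Centre of the blind bore in the plane of the block's top face. The bore is in the middle of that face: 12 mm wide, 36 mm deep, flat floor, 1 mm chamfer.
- bore_floor (a point): Centre of the bore's floor, 36 mm below bore_mouth.
- gauge_rest: Fork rest fixed to the bench: base plate 70 (x) x 96 (y) mm, two upright aluminium cheeks 46 (x) x 10 (y) mm, centred at y = -29 and +29 mm (48 mm gap). Each cheek's top has a notch 26 mm wide in x between two lugs 7 mm high; the gauge's bar lies across both notches along the rest's y, its rod hanging between the cheeks. Origin on the bench under its centre.
- rest_seat (a point): Middle between the two notches at the height of the notch floors, 72 mm above the bench: the centre of the bar's underside lies here when the gauge hangs in its rest. Axes as gauge_rest.
- calliper: Calliper lying flat, 205 mm long, 16 mm tall; bystander. Origin at the centre of its underside.
- board: Green circuit board 62 x 110 x 18 mm lying flat; bystander. Origin at the centre of its underside.
- parts_dish: Round grey dish of small parts, 67 mm wide, 24 mm tall; bystander. Origin at the centre of its underside.
Mind the look-alikes: they are no part of the job. Several things have the shape of the depth_gauge; the one meant has the colours described above.

How it is judged:
By the outcome, as a careful person would: the job done as asked, in the order asked, and still so for the second after the job is handed in, with the robot touching nothing.
It also fails if it takes over 53 s, if anything falls off the work surface, if the arm or the gripper's body presses on something with over 40 N, if the wrist force passes 120 N, or if a joint passes its speed limit or range.

## Working session

There is one attempt and no reset: what is moved stays moved. The work goes in short steps, Python scripts to look and compute and a shell command to move; the robot and the scene stay as the last step left them, time stands still between calls to the robot, and variables do not carry over. Pictures are saved under pics/ and viewed, and the job is handed in when it is done.

```bash
ls -la; mkdir -p pics
python3 - <<'E'
from plant import robot
import cv2
o=robot.get_obs()
for k in o: print(k,o[k])
print(robot.pinch_z)
for n in("side","top"):
    c=robot.camera(n); cv2.imwrite(f"pics/{n}0.png",c["image"][:,:,::-1]); print(c["mtx"],c["k1"],c["camera_from_world"])
E
```

```text
total 12
drwxr-xr-x  3 agent agent 4096 Dec  7 17:02 .
drwxr-xr-x 23 root  root  4096 Dec  7 17:02 ..
drwxr-xr-x  2 agent agent 4096 Dec  7 17:02 pics
t 0.0
q [ 1.11095271e+00  2.21190973e-01  1.52760878e+00 -2.30535834e-05
  1.39466675e+00 -1.26100430e-01]
qd [-1.67081590e-04  8.44081507e-04  1.22191989e-03  4.11509048e-05
 -5.79021787e-04  1.59822410e-03]
effort [-1.40992594e-03 -4.94588363e+01 -3.87381470e+01  6.96330937e-02
  5.69542043e-02 -1.15365192e-04]
eef_pos [0.20447853 0.58996217 0.22146025]
tcp_rot [-3.13973083e+00 -2.13158481e-04  2.80785333e+00]
force [0.43957392 0.5253598  0.48777482]
torque [-0.02411189  0.0172148   0.04576434]
gripper_width 0.08706744781958721
0.0187
[[400.95289361   0.         253.9613585 ]
 [  0.         400.95289361 194.26722157]
 [  0.           0.           1.        ]] -0.0792758858424522 [[-0.98767671 -0.15545874  0.0180912   0.53325996]
 [ 0.08112635 -0.40968225  0.90861376 -0.11797435]
 [-0.1338403   0.89888433  0.41724542 -0.91328759]
 [ 0.          0.          0.          1.        ]]
[[395.89672146   0.         252.47490639]
 [  0.         395.89672146 183.72873934]
 [  0.           0.           1.        ]] 0.016618248719185498 [[ 0.02629223 -0.99859908  0.04591936 -0.06409344]
 [ 0.99857102  0.02837392  0.0452861  -0.53298954]
 [-0.04652557  0.04466307  0.99791812 -0.90938881]
 [ 0.          0.          0.          1.        ]]
```

View pics/side0.png

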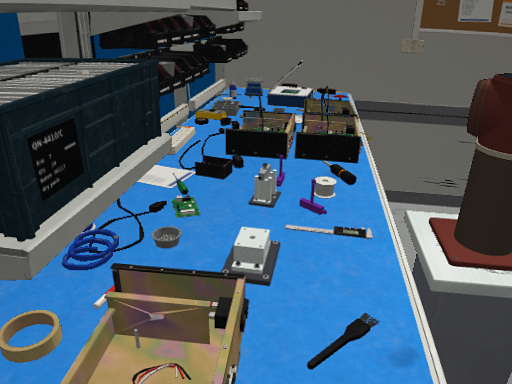

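View pics/top0.png

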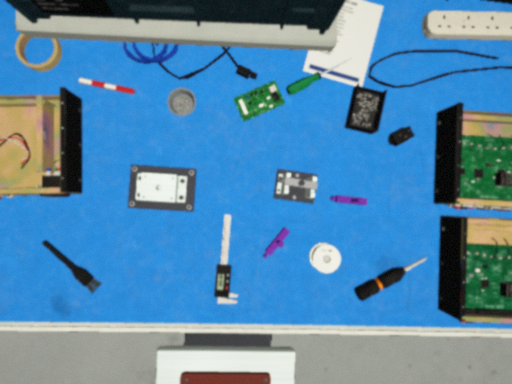

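```bash
cat > h.py <<'E'
import numpy as np, cv2
from plant import robot
def cam(n): return robot.camera(n)
def proj(c,P):
    P=np.atleast_2d(P).astype(float); M=c["camera_from_world"]; p=P@M[:3,:3].T+M[:3,3]
    u=p[:,0]/-p[:,2]; v=-p[:,1]/-p[:,2]; s=1+c["k1"]*(u*u+v*v); K=c["mtx"]
    return np.c_[K[0,0]*u*s+K[0,2],K[1,1]*v*s+K[1,2]]
def ray(c,px):
    K=c["mtx"]; d=np.array([c["k1"],0,0,0,0.])
    u=cv2.undistortPoints(np.array([[px]],float),K,d)[0,0]
    M=c["camera_from_world"]; R=M[:3,:3]; o=-R.T@M[:3,3]; return o,R.T@np.array([u[0],-u[1],-1.])
def onz(c,px,z):
    o,d=ray(c,px); return o+d*(z-o[2])/d[2]
def tri(c1,p1,c2,p2):
    A=np.zeros((3,3));b=np.zeros(3);rs=[ray(c1,p1),ray(c2,p2)]
    for o,d in rs:
        d=d/np.linalg.norm(d);Q=np.eye(3)-np.outer(d,d);A+=Q;b+=Q@o
    X=np.linalg.solve(A,b); return X,[np.linalg.norm(np.cross(X-o,d/np.linalg.norm(d))) for o,d in rs]
def crop(img,x0,y0,w,h,s,fn):
    cv2.imwrite(fn,cv2.resize(img[y0:y0+h,x0:x0+w,::-1],None,fx=s,fy=s,interpolation=cv2.INTER_CUBIC))
E
python3 - <<'E'
import cv2,numpy as np
from h import crop
a=cv2.imread('pics/top0.png')[:,:,::-1];b=cv2.imread('pics/side0.png')[:,:,::-1]
f=lambda i,x,y,w,h,s:cv2.resize(i[y:y+h,x:x+w,::-1],None,fx=s,fy=s,interpolation=cv2.INTER_CUBIC)
g=np.vstack([np.hstack([f(a,120,155,80,60,5),f(a,260,155,80,60,5)]),np.hstack([f(b,215,220,80,60,5),f(b,230,155,80,60,5)])])
cv2.imwrite('pics/crops0.png',g)
E
```

```text
(no output)
```

View pics/crops0.png

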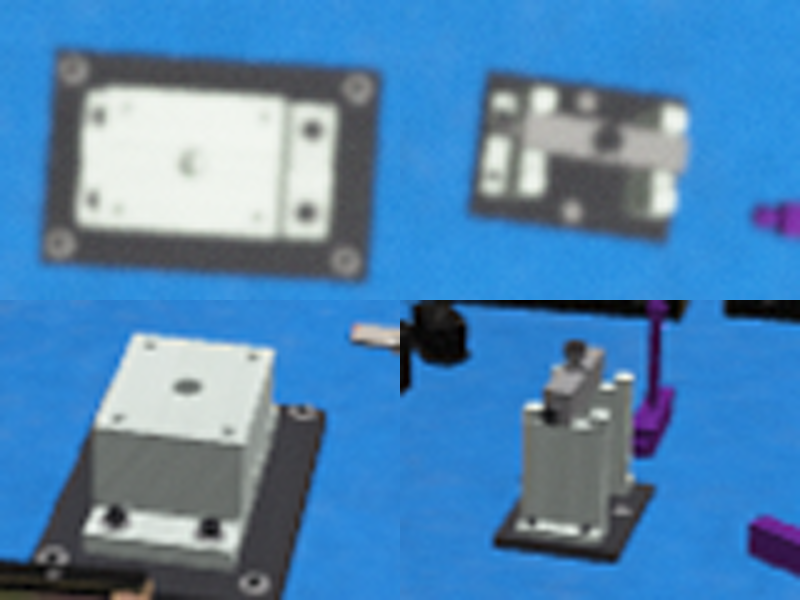

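Run:
```python
from h import *
T=cam("top");S=cam("side")
t=lambda x,y,ox,oy:(x/5+ox-.4*0,y/5+oy)
# crop pixel p -> orig (p+0.5)/5-0.5+off
o=lambda x,y,ox,oy:((x+.5)/5-.5+ox,(y+.5)/5-.5+oy)
bt=o(190,163,120,155); bs=o(187,86,215,220)
print("bore top",onz(T,bt,.06),"side",onz(S,bs,.06),tri(T,bt,S,bs))
# white top-face contour in top
for c,n,box in((T,"top",(120,155,80,60)),(T,"rest",(260,155,80,60)),(S,"side",(215,220,80,60))):
    x,y,w,h=box; im=cv2.resize(c["image"][y:y+h,x:x+w],None,fx=5,fy=5,interpolation=cv2.INTER_CUBIC)
    g=im.min(2); m=((g>(200 if n!="side" else 190))*255).astype(np.uint8)
    cs,_=cv2.findContours(m,cv2.RETR_EXTERNAL,cv2.CHAIN_APPROX_SIMPLE)
    for k in sorted(cs,key=cv2.contourArea)[::-1][:6]:
        r=cv2.minAreaRect(k); print(n,cv2.contourArea(k),r,[np.round(q) .tolist() for q in cv2.approxPolyDP(k,8,True)[:,0]][:8])
```

```text
bore top [0.51888402 0.15998581 0.06      ] side [0.51998999 0.15922192 0.06      ] (array([0.51936939, 0.15996322, 0.0604545 ]), [np.float64(0.0005029838444169367), np.float64(0.0005029838444171553)])
top 25018.0 ((181.8067169189453, 161.0147247314453), (196.8802032470703, 135.5408477783203), 3.7722837924957275) [[92, 97], [108, 117], [85, 133], [84, 188], [101, 202], [95, 211], [83, 204], [83, 220]]
top 4006.0 ((308.50616455078125, 170.3892364501953), (42.101741790771484, 126.85993957519531), 3.1798300743103027) [[299, 107], [286, 228], [315, 234], [322, 221], [301, 226], [291, 210], [304, 198], [325, 206]]
rest 604.0 ((131.5, 171.5), (39.0, 19.0), 90.0) [[128, 152], [122, 186], [135, 191], [141, 158]]
rest 542.0 ((264.1641540527344, 192.36209106445312), (18.75531005859375, 38.37691879272461), 4.969740390777588) [[260, 173], [254, 206], [266, 211], [273, 198]]
rest 388.0 ((96.59616088867188, 154.51922607421875), (15.885407447814941, 28.240724563598633), 11.309932708740234) [[93, 141], [88, 167], [101, 169], [105, 144]]
rest 346.5 ((274.5, 121.5), (23.0, 19.0), 90.0) [[268, 110], [2
[... 246 characters left out ...]
5096435546875, 95.31218719482422), 6.666659832000732) [[134, 37], [100, 125], [244, 140], [270, 51]]
side 1507.5 ((161.28433227539062, 228.93997192382812), (84.7136001586914, 25.24639892578125), 6.934349060058594) [[118, 234], [202, 245], [184, 219], [132, 214]]
side 281.0 ((229.26071166992188, 236.92440795898438), (16.61241340637207, 24.893526077270508), 17.52556800842285) [[225, 225], [218, 245], [230, 249], [237, 227]]
side 222.5 ((95.0, 220.5), (23.0, 16.0), 90.0) [[101, 209], [89, 232], [103, 230]]
side 20.0 ((389.1000671386719, 39.29999923706055), (10.28591251373291, 4.0249223709106445), 26.56505012512207) [[385, 36], [394, 41]]
side 0.0 ((205.5, 244.0), (3.0, 0.0), 180.0) [[204, 244]]
```

Run:
```python
from h import *
T=cam("top");S=cam("side")
o=lambda p,ox,oy:((p[0]+.5)/5-.5+ox,(p[1]+.5)/5-.5+oy)
x,y,w,h=260,155,80,60
im=cv2.resize(T["image"][y:y+h,x:x+w],None,fx=5,fy=5,interpolation=cv2.INTER_CUBIC).astype(int)
for p in((150,130),(180,140),(240,148),(280,150),(207,138),(110,130),(207,190)): print(p,im[p[1],p[0]])
v=im.mean(2); m=((v>125)&(v<190)&(abs(im[:,:,0]-im[:,:,2])<30)).astype(np.uint8)*255
m=cv2.morphologyEx(m,cv2.MORPH_OPEN,np.ones((11,11)))
cs,_=cv2.findContours(m,cv2.RETR_EXTERNAL,cv2.CHAIN_APPROX_SIMPLE)
cv2.imwrite('pics/m.png',m)
for k in cs:
    r=cv2.minAreaRect(k);print(r,cv2.contourArea(k))
    b=cv2.boxPoints(r); P=np.array([onz(T,o(q,x,y),.092) for q in b]);print(P.round(4).tolist(),P.mean(0))
    e1=P[1]-P[0];e2=P[2]-P[1];print(np.linalg.norm(e1),np.linalg.norm(e2),np.degrees(np.arctan2(e1[1],e1[0])),np.degrees(np.arctan2(e2[1],e2[0])))
c=[(134,37),(100,125),(244,140),(270,51)]
P=np.array([onz(S,o(q,215,220),.06) for q in c]);print("block side",P.round(4).tolist(),P.mean(0))
for i in range(4):
    e=P[(i+1)%4]-P[i];print(np.linalg.norm(e),np.degrees(np.arctan2(e[1],e[0])))
# base plate corners of rest from dark mask
g=T["image"].max(2)
for zz,box in((.012,(120,155,80,60)),(.006,(262,160,62,50))):
    x,y,w,h=box; im=cv2.resize(T["image"][y:y+h,x:x+w],None,fx=5,fy=5,interpolation=cv2.INTER_CUBIC).astype(int)
    m=((im[:,:,2]-im[:,:,0])<45).astype(np.uint8)*255
    cs,_=cv2.findContours(m,cv2.RETR_EXTERNAL,cv2.CHAIN_APPROX_SIMPLE);k=max(cs,key=cv2.contourArea)
    r=cv2.minAreaRect(k); P=np.array([onz(T,o(q,x,y),zz) for q in cv2.boxPoints(r)]); print("plate",r,P.round(4).tolist(),P.mean(0))
    for i in range(2):
        e=P[i+1]-P[i];print(np.linalg.norm(e),np.degrees(np.arctan2(e[1],e[0])))
# gauge cap in side/top
ct=o((207,138),260,155); cs_=o((175,52),230,155)
print("cap",tri(T,ct,S,cs_))
```

```text
(150, 130) [186 185 181]
(180, 140) [185 183 179]
(240, 148) [183 182 177]
(280, 150) [176 178 178]
(207, 138) [77 74 80]
(110, 130) [120 120 119]
(207, 190) [73 72 77]
((172.0, 211.5), (15.0, 14.0), 90.0) 201.0
[[0.5083, -0.1325, 0.092], [0.5085, -0.1386, 0.092], [0.5021, -0.1387, 0.092], [0.5019, -0.1327, 0.092]] [ 0.50521535 -0.13561384  0.092     ]
0.006024458146386995 0.006415882630826535 -88.44416066407209 -178.78198068297732
((247.66543579101562, 148.69866943359375), (71.0244140625, 44.54398727416992), 2.2025983333587646) 2444.5
[[0.5236, -0.1522, 0.092], [0.5428, -0.1525, 0.092], [0.5425, -0.1832, 0.092], [0.5233, -0.1828, 0.092]] [ 0.53303631 -0.16768567  0.092     ]
0.019129549653341165 0.030702695393361474 -1.0329462546813832 -90.54062166261583
((156.59805297851562, 134.02268981933594), (78.4551773071289, 42.302032470703125), 4.899092674255371) 2787.0
[[0.5301, -0.1108, 0.092], [0.5482, -0.112, 0.092], [0.5463, -0.1457, 0.092], [0.5282, -0.1446, 0.092]] [ 0.53821531 -0.1282789   0.092     ]
0.018147092494666867 0.033791607753973815 -3.603955634836249 -93.21695154958566
((1
[... 632 characters left out ...]
8.91702270507812), 3.665184497833252) [[0.474, 0.2344, 0.012], [0.57, 0.2322, 0.012], [0.565, 0.0844, 0.012], [0.4682, 0.0874, 0.012]] [0.51933193 0.15958819 0.012     ]
0.09602324931110222 -1.2987357497307235
0.14789290667075494 -91.95722495712364
plate ((170.85003662109375, 131.9647979736328), (204.60035705566406, 139.99850463867188), 8.01709270477295) [[0.5051, -0.1003, 0.006], [0.5707, -0.108, 0.006], [0.56, -0.2046, 0.006], [0.4942, -0.1966, 0.006]] [ 0.53250245 -0.15234951  0.006     ]
0.06610660381683817 -6.674893116635334
0.09724327947489946 -96.29959718311005
cap (array([ 0.53641416, -0.14844374,  0.10152415]), [np.float64(0.0001983552118819983), np.float64(0.00019835521188212092)])
```

View pics/m.png

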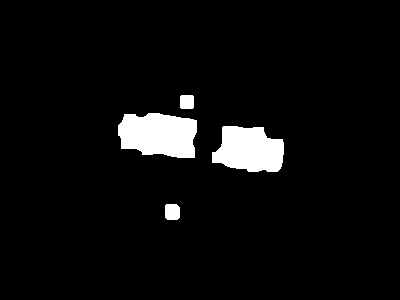

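```bash
python3 -m handwheel '[[[-23,-24.5,0],0],[[-23,-24.5,0],0],[[-23,-24.5,0],0],[[-23,-24.5,0],0],[[-23,-24.5,0],0],[[-23,-24.5,0],0],[[-23,-24.5,0],0],[[-23,-24.5,0],0],[[-23,-24.5,0],0],[[-23,-24.5,0],0],[[-23,-24.5,0],0],[[-23,-24.5,0],0]]' -1 30
```

```text
t: 1.3
eef_pos: [0.3695, 0.2208, 0.2228]
tcp_rot: [3.141, 0.001, 2.808]
force: [0.1, 0.9, -0.0]
gripper_width: 0.0872
```

```bash
python3 -m handwheel '[[[-23,-24.5,0],0],[[-23,-24.5,0],0],[[-23,-24.5,0],0],[[-23,-24.5,0],0],[[-23,-24.5,0],0],[[-23,-24.5,0],0],[[-23,-24.5,0],0],[[-23,-24.5,0],0],[[-23,-24.5,0],0],[[-23,-24.5,0],0],[[-23,-24.5,0],0],[[-23,-24.5,0],0]]'
python3 -m handwheel '[[[0,0,0],0.12],[[0,0,0],0.12],[[0,0,0],0.12],[[0,0,0],0.12],[[0,0,0],0.12],[[0,0,0],0.12],[[0,0,0],0.12],[[0,0,0],0.12],[[0,0,0],0.12],[[0,0,0],0.12],[[0,0,0],0.12],[[0,0,0],0.04]]'
cat > mv.py <<'E'
import sys; from h import *
def plan(tx,ty,tz,yaw):
    o=robot.get_obs();p=o["eef_pos"];y=o["tcp_rot"][2]
    d=np.array([tx,ty,tz])-p; X=np.array([np.cos(y),np.sin(y),0]);Y=np.array([np.sin(y),-np.cos(y),0])
    print("t",o["t"],"pos",p.round(4),"rot",np.round(o["tcp_rot"],4),"w",o["gripper_width"],"F",np.round(o["force"],1),"| tool mm",(1e3*np.array([d@X,d@Y,-d[2]])).round(1),"turn",round(y-yaw,4))
if len(sys.argv)>4: plan(*map(float,sys.argv[1:5]))
E
python3 mv.py 0.536 -0.148 0.16 1.449
python3 - <<'E'
from h import *
a=cam("top")["image"];b=cam("side")["image"]
f=lambda i,x,y,w,h,s:cv2.resize(i[y:y+h,x:x+w,::-1],None,fx=s,fy=s,interpolation=cv2.INTER_CUBIC)
cv2.imwrite('pics/c1.png',np.hstack([f(a,230,120,130,130,3),f(b,210,90,130,130,3)]))
E
```

```text
t: 2.3
eef_pos: [0.5341, -0.1476, 0.2226]
tcp_rot: [3.142, 0.0, 2.808]
force: [-0.1, 0.5, 0.3]
gripper_width: 0.0871
t: 3.3
eef_pos: [0.5336, -0.1459, 0.2225]
tcp_rot: [3.142, -0.0, 1.442]
force: [-0.1, -0.3, -0.6]
gripper_width: 0.0873
t 3.3 pos [ 0.5336 -0.1459  0.2225] rot [ 3.1416 -0.      1.4416] w 0.08727799909889826 F [-0.1 -0.3 -0.6] | tool mm [-1.8  2.6 62.5] turn -0.0074
```

View pics/c1.png

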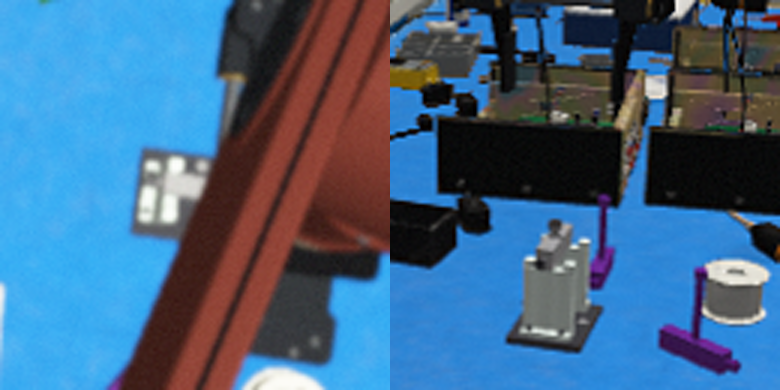

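```bash
python3 -m handwheel '[[[-2,2.5,20],0],[[0,0,20],0],[[0,0,20],0],[[0,0,0],0]]'
python3 mv.py 0.536 -0.148 0.075 1.449;python3 - <<'E'
from h import *
b=cam("side");b2=cam("side")
print(robot.get_obs()["eef_pos"],proj(b,robot.get_obs()["eef_pos"]))
b=b["image"]
f=lambda i,x,y,w,h,s:cv2.resize(i[y:y+h,x:x+w,::-1],None,fx=s,fy=s,interpolation=cv2.INTER_CUBIC)
cv2.imwrite('pics/c2.png',f(b,220,110,100,100,6))
E
```

```text
t: 3.73
eef_pos: [0.5331, -0.147, 0.1581]
tcp_rot: [-3.134, -0.002, 1.449]
force: [-0.1, -0.2, -0.4]
gripper_width: 0.0868
t 3.7333 pos [ 0.5331 -0.147   0.1581] rot [-3.1344e+00 -2.1000e-03  1.4495e+00] w 0.08683285759607627 F [-0.1 -0.2 -0.4] | tool mm [-0.6  3.  83.1] turn 0.0005
[ 0.53533348 -0.14796894  0.16212068] [[265.57368859 143.41753231]]
```

View pics/c2.png

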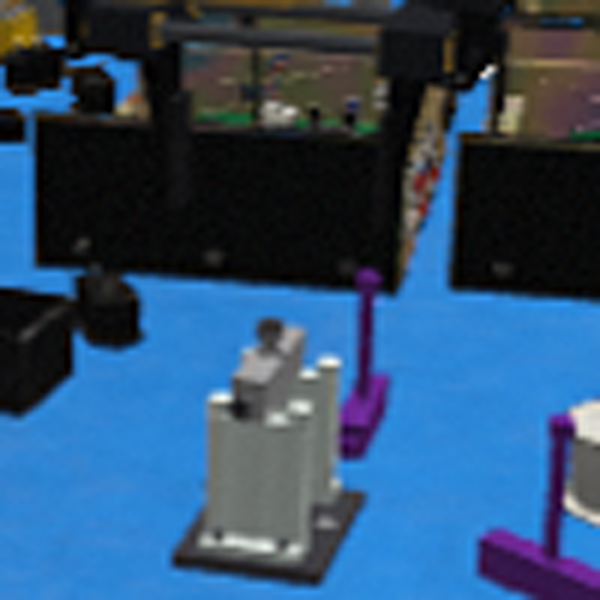

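```bash
cat >> h.py <<'E'
def avg(n=8):
    L=[]
    for _ in range(n):
        robot.camera("side"); o=robot.get_obs(); r=np.array(o["tcp_rot"]); r[0]%=2*np.pi
        L.append(np.r_[o["eef_pos"],r,o["force"],o["gripper_width"],o["torque"]])
    L=np.array(L); return L.mean(0),L.std(0)
E
python3 - <<'E'
from h import *
m,s=avg(10);print(m.round(4).tolist());print(s.round(4).tolist(),robot.get_obs()["t"])
E
```

```text
[0.5365, -0.1485, 0.1637, 3.1399, 0.0005, 1.4482, 0.0653, 0.3556, 0.1044, 0.087, -0.0991, 0.0592, 0.004]
[0.0003, 0.0001, 0.0005, 0.0008, 0.0002, 0.0003, 0.4749, 0.5739, 0.6151, 0.0002, 0.0238, 0.0318, 0.0361] 4.3333
```

```bash
python3 -m handwheel '[[[0,0,20],0],[[0,0,20],0],[[0,0,20],0],[[0,0,15],0],[[0,0,8],0],[[0,0,5],0],[[0,0,0],0],[[0,0,0],0],[[0,0,0],0],[[0,0,0],0]]'
python3 - <<'E'
from h import *
m,s=avg(4);print(m.round(4).tolist());
T=cam("top");b=cam("side")["image"]
f=lambda i,x,y,w,h,s:cv2.resize(i[y:y+h,x:x+w,::-1],None,fx=s,fy=s,interpolation=cv2.INTER_CUBIC)
cv2.imwrite('pics/c3.png',np.hstack([f(b,220,130,80,80,6),f(T["image"],250,150,50,80,6)]))
E
```

```text
t: 5.17
eef_pos: [0.5368, -0.1486, 0.0758]
tcp_rot: [3.14, 0.001, 1.448]
force: [0.3, -0.3, 0.6]
gripper_width: 0.087
[0.5364, -0.1484, 0.0753, 3.1403, 0.0004, 1.4478, -0.3596, 0.047, -0.34, 0.087, -0.1024, 0.0624, 0.005]
```

View pics/c3.png

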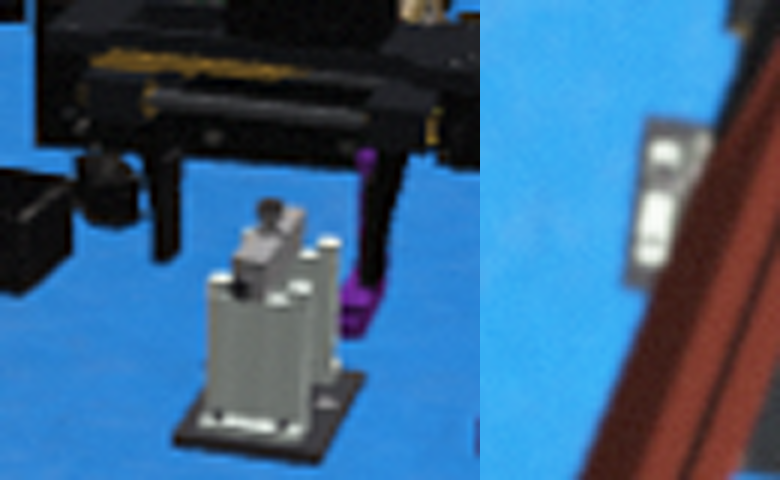

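```bash
python3 -m handwheel '[[[0,0,0],0],[[0,0,0],0],[[0,0,0],0],[[0,0,0],0],[[0,0,0],0],[[0,0,0],0],[[0,0,0],0],[[0,0,0],0],[[0,0,0],0],[[0,0,0],0]]' 1 40
python3 - <<'E'
from h import *
m,s=avg(4);print(m.round(4).tolist(),robot.get_obs()["t"]);
b=cam("side")["image"]
f=lambda i,x,y,w,h,s:cv2.resize(i[y:y+h,x:x+w,::-1],None,fx=s,fy=s,interpolation=cv2.INTER_CUBIC)
cv2.imwrite('pics/c4.png',f(b,220,130,80,80,6))
E
```

```text
t: 6.3
eef_pos: [0.5359, -0.1482, 0.0745]
tcp_rot: [3.142, 0.0, 1.448]
force: [0.3, -0.7, 0.7]
gripper_width: 0.0281
[0.5359, -0.1482, 0.0745, 3.1415, 0.0, 1.4478, 0.319, 0.3024, -0.1542, 0.019, -0.0893, 0.004, -0.0165] 6.5
```

View pics/c4.png

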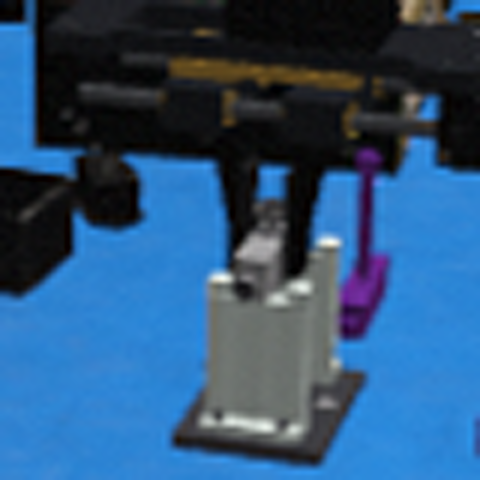

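```bash
python3 -m handwheel '[[[0,0,0],0],[[0,0,0],0],[[0,0,0],0],[[0,0,0],0]]'
python3 - <<'E'
from h import *
m,s=avg(6);print(m.round(4).tolist(),robot.get_obs()["t"]);
E
```

```text
t: 6.88
eef_pos: [0.536, -0.1482, 0.0746]
tcp_rot: [3.141, 0.0, 1.448]
force: [0.7, -0.3, -1.0]
gripper_width: 0.0158
[0.5359, -0.1482, 0.0746, 3.1415, 0.0, 1.4478, 0.7367, -0.3692, -0.2534, 0.0156, -0.1003, -0.0594, -0.0145] 7.1833
```

```bash
python3 -m handwheel '[[[0,0,-4],0],[[0,0,-6],0],[[0,0,-10],0],[[0,0,-15],0],[[0,0,-15],0],[[0,0,-15],0],[[0,0,-12],0],[[0,0,-8],0],[[0,0,-5],0],[[0,0,0],0],[[0,0,0],0],[[0,0,0],0]]'
python3 - <<'E'
from h import *
m,s=avg(4);print(m.round(4).tolist(),robot.get_obs()["t"]);
b=cam("side")["image"]
f=lambda i,x,y,w,h,s:cv2.resize(i[y:y+h,x:x+w,::-1],None,fx=s,fy=s,interpolation=cv2.INTER_CUBIC)
cv2.imwrite('pics/c5.png',f(b,220,90,80,80,7))
E
```

```text
t: 8.18
eef_pos: [0.5353, -0.1479, 0.1635]
tcp_rot: [-3.14, -0.0, 1.448]
force: [-0.8, 0.3, -2.9]
gripper_width: 0.0157
[0.5353, -0.148, 0.1635, 3.1433, -0.0005, 1.4478, 0.0765, -0.1472, -1.8082, 0.0155, -0.088, 0.0483, 0.0307] 8.3833
```

View pics/c5.png

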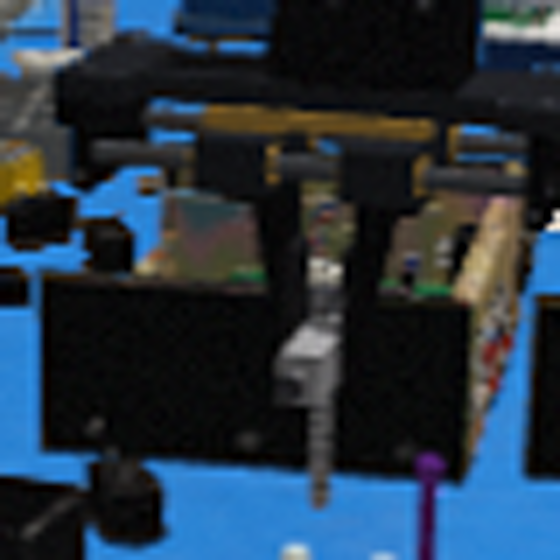

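```bash
python3 -m handwheel '[[[10,-1.8,0],0],[[20,-3.6,0],0],[[30,-5.3,0],0],[[32,-5.7,0],0],[[32,-5.7,0],0],[[32,-5.7,0],0],[[32,-5.7,0],0],[[32,-5.7,0],0],[[30,-5.3,0],0],[[25,-4.4,0],0],[[18,-3.2,0],0],[[10.7,-1.9,0],0]]'
python3 -m handwheel '[[[0,0,0],-0.05],[[0,0,0],-0.05],[[0,0,0],0],[[0,0,0],0],[[0,0,0],0],[[0,0,0],0]]'
cat > look.py <<'E'
from h import *
import sys
m,s=avg(4);print(m.round(4).tolist(),robot.get_obs()["t"]);
S=cam("side");T=cam("top")
for c in(S,T): print(proj(c,m[:3]),proj(c,[.5194,.1597,.06]))
f=lambda i,x,y,w,h,s:cv2.resize(i[y:y+h,x:x+w,::-1],None,fx=s,fy=s,interpolation=cv2.INTER_CUBIC)
a=f(S["image"],210,150,90,110,5); t=f(T["image"],120,150,70,110,5)
cv2.imwrite(sys.argv[1],np.hstack([a,t]))
cv2.imwrite(sys.argv[1][:-4]+"_rawS.png",S["image"][:,:,::-1]);cv2.imwrite(sys.argv[1][:-4]+"_rawT.png",T["image"][:,:,::-1])
E
python3 look.py pics/c6.png
```

```text
t: 9.43
eef_pos: [0.5187, 0.1626, 0.1645]
tcp_rot: [-3.141, -0.001, 1.45]
force: [-0.7, 0.0, -1.3]
gripper_width: 0.0154
t: 9.93
eef_pos: [0.5196, 0.1595, 0.1645]
tcp_rot: [-3.142, 0.0, 1.546]
force: [-0.9, -0.1, -2.4]
gripper_width: 0.0158
[0.5196, 0.1596, 0.1645, 3.1416, 0.0, 1.5467, 0.0031, -0.3385, -2.021, 0.0157, -0.0893, 0.0282, -0.0006] 10.1333
[[253.03963028 189.94785357]] [[252.24891276 236.94624185]]
[[147.31317545 184.84655741]] [[157.74103049 186.96792981]]
```

View pics/c6.png

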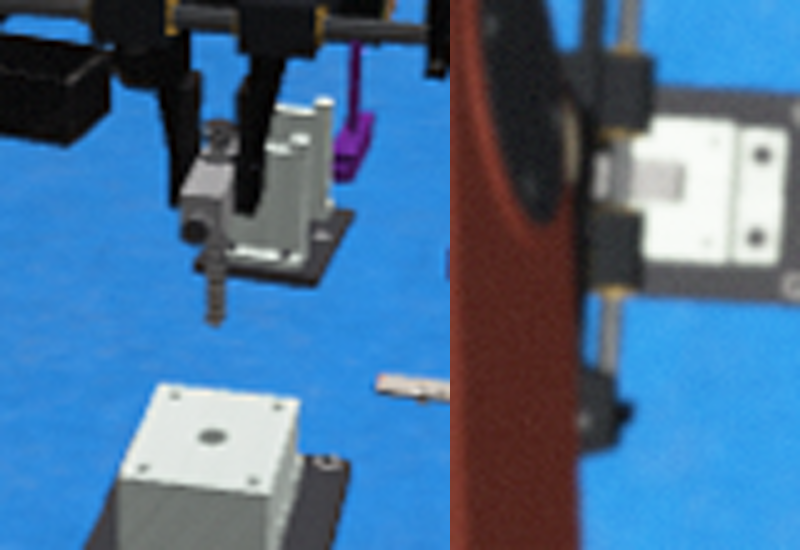

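Run:
```python
from h import *
T=cam("top");S=cam("side")
im=cv2.imread('pics/c6_rawT.png')
z=.1619+.02
# bar end profile in top along row through the bar
g=im.astype(int).mean(2)
for r in (184,185,186,187): print(r,g[r,150:176].round().astype(int).tolist())
for col in(158,160,162): print(col,g[176:198,col].round().astype(int).tolist())
print("TCP",robot.get_obs()["eef_pos"], "end", onz(T,(166.6,186.4),z))
s=cv2.imread('pics/c6_rawS.png').astype(int).mean(2)
for r in (202,205,208,211,213): print(r,s[r,242:264].round().astype(int).tolist())
print("rod col ->x", [onz(S,(252.6,r),zz)[:2] for r,zz in((214.4,.112),(206,.13))])
```

```text
184 [159, 150, 121, 121, 130, 136, 160, 190, 201, 203, 204, 201, 200, 204, 201, 189, 188, 225, 244, 248, 249, 249, 249, 249, 248, 242]
185 [156, 139, 120, 123, 130, 134, 163, 190, 201, 203, 204, 202, 200, 202, 195, 183, 186, 222, 243, 247, 248, 248, 248, 248, 246, 237]
186 [156, 139, 114, 124, 127, 140, 168, 193, 198, 205, 204, 203, 204, 201, 194, 179, 190, 227, 244, 248, 248, 247, 248, 248, 245, 235]
187 [157, 138, 115, 121, 128, 142, 171, 193, 201, 203, 206, 204, 202, 200, 196, 177, 191, 230, 247, 248, 248, 248, 248, 248, 246, 236]
158 [113, 193, 236, 245, 243, 230, 213, 207, 201, 201, 198, 201, 202, 209, 215, 201, 159, 124, 118, 118, 122, 130]
160 [201, 229, 243, 248, 245, 233, 213, 205, 204, 204, 204, 206, 204, 215, 229, 238, 240, 241, 241, 241, 241, 242]
162 [248, 248, 249, 248, 246, 237, 220, 208, 200, 200, 204, 202, 199, 211, 228, 242, 248, 248, 249, 248, 249, 248]
TCP [0.51961067 0.15975153 0.16454843] end [0.51705718 0.11983596 0.1819    ]
202 [132, 131, 134, 133, 132, 139, 105, 53, 56, 69, 72, 66, 61, 68, 81, 87, 96, 105, 106, 105, 103, 103]
205 [133, 133, 134, 134, 134, 134, 137, 141, 122, 94, 76, 76, 71, 77, 75, 71, 63, 56, 50, 39, 33, 31]
208 [136, 136, 136, 136, 136, 137, 137, 136, 126, 92, 69, 77, 82, 120, 137, 135, 135, 137, 140, 138, 138, 138]
211 [133, 136, 135, 134, 135, 134, 131, 132, 130, 102, 62, 59, 82, 124, 133, 130, 132, 134, 135, 135, 136, 137]
213 [133, 134, 135, 134, 133, 134, 133, 135, 122, 81, 62, 66, 79, 118, 137, 136, 137, 136, 136, 137, 136, 136]
rod col ->x [array([0.51944496, 0.16037593]), array([0.51990435, 0.15940606])]
```

```bash
python3 -m handwheel '[[[0,0,8],0],[[0,0,12],0],[[0,0,12],0],[[0,0,7],0],[[0,0,3],0],[[0,0,0],0],[[0,0,0],0],[[0,0,0],0]]'
python3 look.py pics/c7.png
```

```text
t: 11.0
eef_pos: [0.52, 0.1599, 0.123]
tcp_rot: [3.141, -0.0, 1.548]
force: [0.7, 0.2, -1.9]
gripper_width: 0.0159
[0.5201, 0.1599, 0.1232, 3.1404, -0.0002, 1.5478, -0.2299, 0.2536, -1.3473, 0.0155, -0.0783, 0.0451, 0.0038] 11.2
[[252.42143638 209.20975429]] [[252.24891276 236.94624185]]
[[151.62294403 185.48183807]] [[157.74103049 186.96792981]]
```

View pics/c7.png

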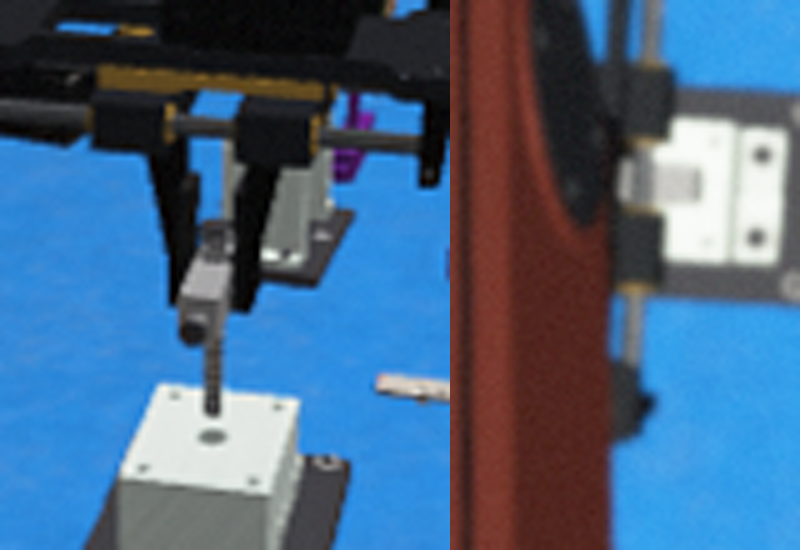

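```bash
python3 -m handwheel '[[[0,0,4],0],[[0,0,4],0],[[0,0,3],0],[[0,0,2],0],[[0,0,2],0],[[0,0,0],0],[[0,0,0],0]]'
python3 look.py pics/c8.png
```

```text
t: 11.88
eef_pos: [0.5194, 0.1598, 0.1073]
tcp_rot: [-3.141, 0.0, 1.548]
force: [0.1, -0.2, -2.4]
gripper_width: 0.0154
[0.5197, 0.1599, 0.1077, 3.1413, -0.0, 1.5478, 0.0784, -0.057, -2.0029, 0.0156, -0.0959, 0.0575, -0.0099] 12.0833
[[252.47536724 216.2020558 ]] [[252.24891276 236.94624185]]
[[153.21451295 185.96173137]] [[157.74103049 186.96792981]]
```

View pics/c8.png

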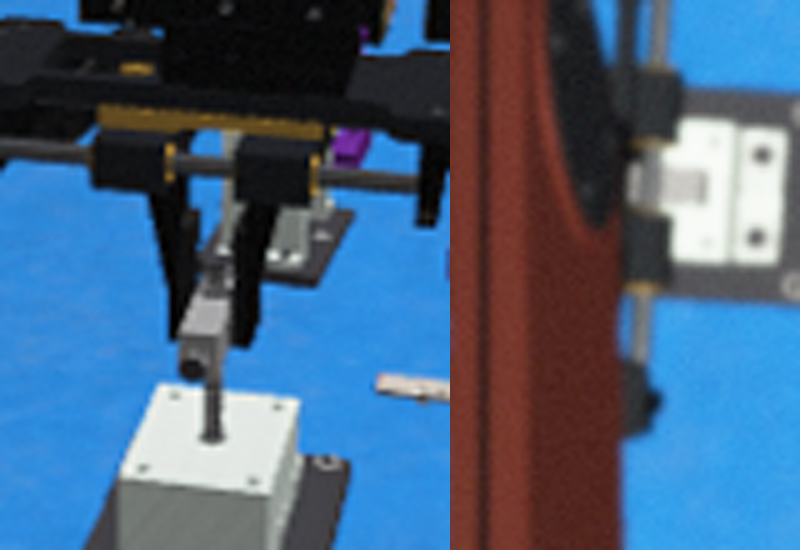

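```bash
python3 -m handwheel '[[[0,0,3],0],[[0,0,3],0],[[0,0,3],0],[[0,0,3],0],[[0,0,3],0],[[0,0,3],0],[[0,0,3],0],[[0,0,2],0],[[0,0,1],0],[[0,0,0],0]]'
python3 -m handwheel '[[[0,0,1],0],[[0,0,1],0],[[0,0,1],0],[[0,0,1],0],[[0,0,1],0],[[0,0,1],0]]'
python3 look.py pics/c9.png
```

```text
t: 13.02
eef_pos: [0.5194, 0.1598, 0.0832]
tcp_rot: [-3.141, 0.0, 1.548]
force: [1.0, 0.4, -1.8]
gripper_width: 0.0159
t: 13.52
eef_pos: [0.5197, 0.1599, 0.0777]
tcp_rot: [3.141, -0.0, 1.548]
force: [-0.7, 0.3, 2.0]
gripper_width: 0.0156
[0.5197, 0.1599, 0.0777, 3.1414, -0.0, 1.5478, -0.5894, -0.089, 0.0434, 0.0156, -0.1021, 0.1937, -0.0086] 13.7167
[[252.24910303 229.37610918]] [[252.24891276 236.94624185]]
[[156.06873472 186.53509021]] [[157.74103049 186.96792981]]
```

View pics/c9.png

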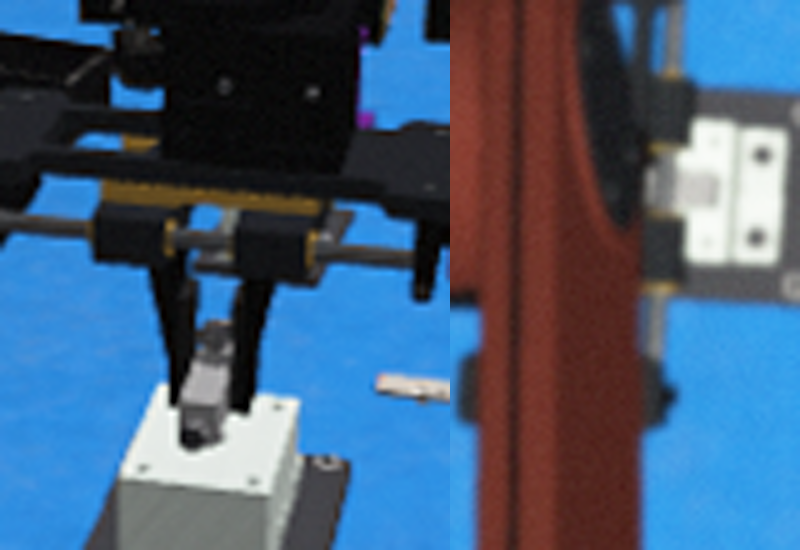

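```bash
python3 -m handwheel '[[[0,0,1],0],[[0,0,1.5],0],[[0,0,1.5],0],[[0,0,1.5],0],[[0,0,1.5],0],[[0,0,1.5],0],[[0,0,1.5],0],[[0,0,1.5],0],[[0,0,1],0],[[0,0,1],0],[[0,0,0],0]]'
python3 - <<'E'
from h import *
m,s=avg(4);print(m.round(4).tolist(),robot.get_obs()["t"])
E
```

```text
t: 14.73
eef_pos: [0.5196, 0.1598, 0.0639]
tcp_rot: [3.141, -0.0, 1.548]
force: [-0.6, 0.7, 0.0]
gripper_width: 0.0156
[0.5196, 0.1598, 0.0639, 3.1415, -0.0, 1.5478, 0.1535, 0.128, 0.1833, 0.0156, -0.0507, -0.0521, 0.0139] 14.9333
```

```bash
python3 -m handwheel '[[[0,0,0.4],0],[[0,0,0.4],0],[[0,0,0.4],0],[[0,0,0.4],0]]'
python3 -m handwheel '[[[0,0,0.4],0],[[0,0,0],0]]'
python3 - <<'E'
from h import *
m,s=avg(3);print(m.round(4).tolist(),robot.get_obs()["t"])
E
```

```text
t: 15.27
eef_pos: [0.5196, 0.1599, 0.0626]
tcp_rot: [3.141, -0.0, 1.548]
force: [-0.6, -0.7, 1.9]
gripper_width: 0.0158
t: 15.43
eef_pos: [0.5196, 0.1598, 0.0625]
tcp_rot: [3.142, 0.0, 1.548]
force: [-1.7, 0.3, 5.8]
gripper_width: 0.0156
[0.5197, 0.1599, 0.0625, 3.1414, 0.0, 1.5478, -1.9838, -0.4928, 5.5857, 0.0156, -0.141, 0.4247, 0.0031] 15.5833
```

```bash
python3 -m handwheel '[[[0,0,0.5],0],[[0,0,0.5],0],[[0,0,0],0],[[0,0,0],0]]'
python3 -m handwheel '[[[0,0,0.4],0],[[0,0,0.4],0],[[0,0,0],0],[[0,0,0],0],[[0,0,0],0],[[0,0,0],0]]'
python3 look.py pics/c10.png
```

```text
t: 15.92
eef_pos: [0.5197, 0.1598, 0.0625]
tcp_rot: [-3.142, 0.0, 1.548]
force: [-5.1, 0.4, 12.9]
gripper_width: 0.0159
t: 16.42
eef_pos: [0.5197, 0.1599, 0.0625]
tcp_rot: [-3.141, 0.0, 1.548]
force: [-8.1, -2.0, 19.4]
gripper_width: 0.0156
[0.5197, 0.1599, 0.0625, 3.1417, 0.0002, 1.548, -8.1662, -1.7974, 19.4571, 0.0155, -0.3956, 1.5664, -0.0398] 16.6167
[[252.11389329 235.91240734]] [[252.24891276 236.94624185]]
[[157.45195003 186.78919823]] [[157.74103049 186.96792981]]
```

View pics/c10.png

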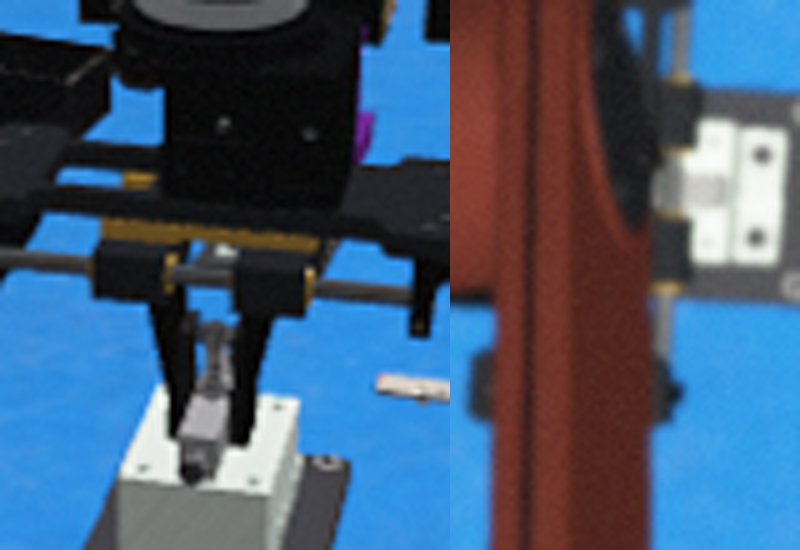

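```bash
python3 -m handwheel '[[[0,0,0],0],[[0,0,0],0],[[0,0,0],0],[[0,0,0],0],[[0,0,0],0],[[0,0,0],0],[[0,0,-0.5],0],[[0,0,-0.7],0],[[0,0,-0.7],0],[[0,0,-1],0],[[0,0,-2],0],[[0,0,-3],0]]'
python3 -m handwheel '[[[0,0,-4],0],[[0,0,-5],0],[[0,0,-8],0],[[0,0,-10],0],[[0,0,-14],0],[[0,0,-16],0],[[0,0,-16],0],[[0,0,-12],0],[[0,0,-7],0],[[0,0,-4],0],[[0,0,0],0],[[0,0,0],0]]'
python3 look.py pics/c11.png;python3 mv.py 0.5359 -0.1482 0.165 1.4478
```

```text
t: 17.72
eef_pos: [0.5187, 0.1597, 0.0673]
tcp_rot: [-3.14, 0.0, 1.548]
force: [-0.3, -0.4, -1.8]
gripper_width: 0.0157
t: 18.72
eef_pos: [0.5192, 0.1598, 0.1637]
tcp_rot: [-3.141, 0.0, 1.548]
force: [0.2, -1.0, -1.8]
gripper_width: 0.0157
[0.5189, 0.1597, 0.1631, 3.1434, 0.0003, 1.5478, 0.231, 0.2336, -1.8521, 0.0158, -0.0778, 0.0581, 0.0344] 18.9167
[[253.38013805 190.69425359]] [[252.24891276 236.94624185]]
[[147.39265697 185.24462905]] [[157.74103049 186.96792981]]
t 19.0167 pos [0.5192 0.1598 0.1634] rot [-3.1404e+00  2.0000e-04  1.5478e+00] w 0.015798195350771215 F [-0.6 -1.  -1.3] | tool mm [-307.5   23.8   -1.6] turn 0.1
```

View pics/c11.png

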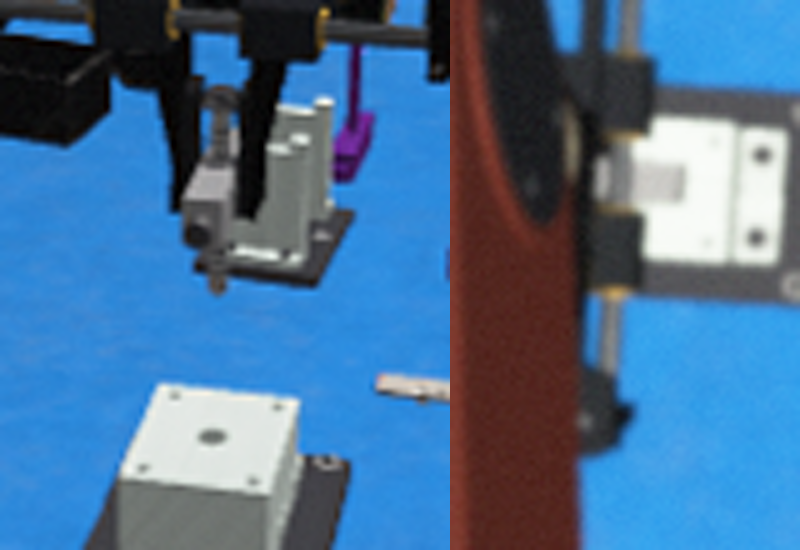

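```bash
python3 -m handwheel '[[[0,0,0],0.05],[[0,0,0],0.05],[[-10,1.8,0],0],[[-20,3.6,0],0],[[-30,5.3,0],0],[[-32,5.7,0],0],[[-32,5.7,0],0],[[-32,5.7,0],0],[[-32,5.7,0],0],[[-32,5.7,0],0],[[-30,5.3,0],0],[[-25,4.4,0],0]]'
python3 -m handwheel '[[[-18,3.2,0],0],[[-10.7,1.9,0],0],[[0,0,0],0],[[0,0,0],0],[[0,0,0],0],[[0,0,0],0],[[0,0,0],0]]'
python3 - <<'E'
from h import *
m,s=avg(4);print(m.round(4).tolist(),robot.get_obs()["t"])
b=cam("side")["image"];T=cam("top")["image"]
f=lambda i,x,y,w,h,s:cv2.resize(i[y:y+h,x:x+w,::-1],None,fx=s,fy=s,interpolation=cv2.INTER_CUBIC)
cv2.imwrite('pics/c12.png',np.hstack([f(b,220,110,80,100,6),f(T,250,150,50,100,6)]))
E
python3 mv.py 0.5359 -0.1482 0.0746 1.4478
```

```text
t: 20.02
eef_pos: [0.5339, -0.122, 0.1641]
tcp_rot: [-3.142, 0.001, 1.449]
force: [1.0, -0.1, -1.7]
gripper_width: 0.0156
t: 20.6
eef_pos: [0.5359, -0.147, 0.1641]
tcp_rot: [-3.141, -0.0, 1.45]
force: [0.8, -0.7, -1.5]
gripper_width: 0.0158
[0.536, -0.1474, 0.1642, 3.1415, -0.0, 1.4491, -0.2748, 0.4893, -1.9237, 0.0157, -0.0881, 0.0442, -0.0077] 20.8
t 20.9 pos [ 0.536  -0.1479  0.1642] rot [3.1415 0.     1.4483] w 0.01579562772415825 F [-0.6 -0.3 -1.7] | tool mm [-0.3 -0.  89.6] turn 0.0005
```

View pics/c12.png

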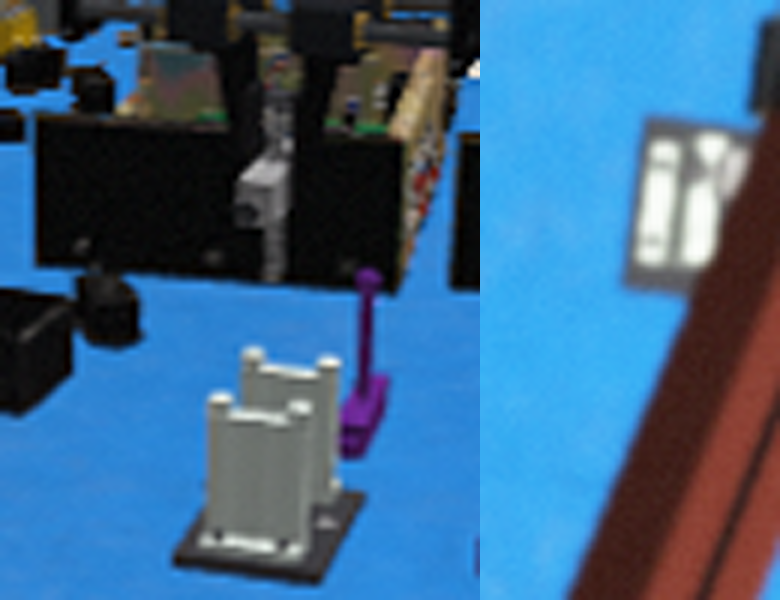

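```bash
python3 -m handwheel '[[[-0.3,0,6],0],[[0,0,12],0],[[0,0,15],0],[[0,0,15],0],[[0,0,14],0],[[0,0,10],0],[[0,0,7],0],[[0,0,4],0],[[0,0,3],0],[[0,0,1],0],[[0,0,0],0],[[0,0,0],0]]'
python3 - <<'E'
from h import *
m,s=avg(4);print(m.round(4).tolist(),robot.get_obs()["t"])
b=cam("side")["image"]
f=lambda i,x,y,w,h,s:cv2.resize(i[y:y+h,x:x+w,::-1],None,fx=s,fy=s,interpolation=cv2.INTER_CUBIC)
cv2.imwrite('pics/c13.png',f(b,220,130,80,80,6))
E
```

```text
t: 21.9
eef_pos: [0.5364, -0.1487, 0.0778]
tcp_rot: [3.14, 0.0, 1.448]
force: [0.6, -0.3, -0.9]
gripper_width: 0.0158
[0.5363, -0.1487, 0.0778, 3.1405, 0.0003, 1.4478, 0.0511, -0.056, -2.0029, 0.0158, -0.08, 0.0615, 0.0177] 22.1
```

View pics/c13.png

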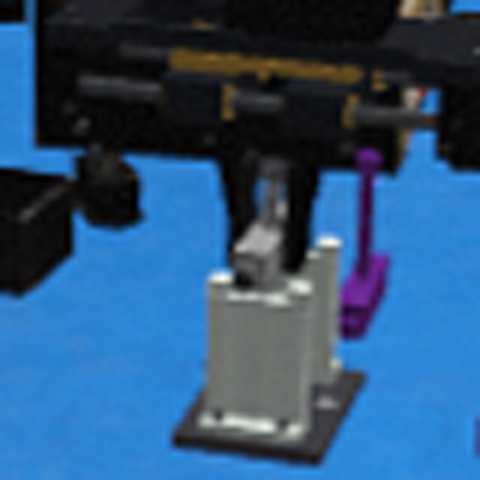

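```bash
python3 -m handwheel '[[[0,0,1],0],[[0,0,0.7],0],[[0,0,0.5],0],[[0,0,0.4],0],[[0,0,0],0],[[0,0,0],0]]'
python3 - <<'E'
from h import *
m,s=avg(3);print(m.round(4).tolist(),robot.get_obs()["t"])
E
```

```text
t: 22.65
eef_pos: [0.5358, -0.1485, 0.0746]
tcp_rot: [-3.141, -0.0, 1.448]
force: [0.3, -0.1, -0.5]
gripper_width: 0.0159
[0.5358, -0.1485, 0.0746, 3.1417, -0.0, 1.4478, -1.1149, 0.5236, -0.5183, 0.0155, -0.0383, 0.2035, 0.008] 22.8
```

```bash
python3 -m handwheel '[[[0,0,0.3],0],[[0,0,0],0],[[0,0,0],0]]'
python3 - <<'E'
from h import *
m,s=avg(3);print(m.round(4).tolist(),robot.get_obs()["t"])
E
```

```text
t: 23.05
eef_pos: [0.5359, -0.1485, 0.0746]
tcp_rot: [-3.142, 0.0, 1.448]
force: [-2.4, 1.8, 2.3]
gripper_width: 0.0161
[0.5359, -0.1485, 0.0745, 3.1416, 0.0, 1.4478, -3.5128, 0.6414, 4.2013, 0.0156, 0.0754, 0.6036, -0.0104] 23.2
```

```bash
python3 -m handwheel '[[[0,0,-0.4],0],[[0,0,0],0]]'
python3 -m handwheel '[[[0,0,0],0],[[0,0,0],0],[[0,0,0],0],[[0,0,0],0],[[0,0,0],0],[[0,0,0],0],[[0,0,0],0],[[0,0,0],0],[[0,0,0],0],[[0,0,0],0],[[0,0,0],0],[[0,0,0],0]]' -1 20
python3 -m handwheel '[[[0,0,0],0],[[0,0,0],0],[[0,0,-5],0],[[0,0,-10],0],[[0,0,-15],0],[[0,0,-20],0],[[0,0,-20],0],[[0,0,-20],0],[[0,0,-20],0],[[0,0,-15],0],[[0,0,-10],0],[[0,0,0],0]]'
python3 - <<'E'
from h import *
m,s=avg(3);print(m.round(4).tolist(),robot.get_obs()["t"])
b=cam("side")["image"]
f=lambda i,x,y,w,h,s:cv2.resize(i[y:y+h,x:x+w,::-1],None,fx=s,fy=s,interpolation=cv2.INTER_CUBIC)
cv2.imwrite('pics/c14.png',f(b,220,120,80,90,6))
E
```

```text
t: 23.37
eef_pos: [0.536, -0.1485, 0.0746]
tcp_rot: [3.141, 0.0, 1.448]
force: [-0.4, 0.2, 1.5]
gripper_width: 0.0158
t: 24.37
eef_pos: [0.5359, -0.1485, 0.0746]
tcp_rot: [3.142, 0.0, 1.448]
force: [-0.2, 0.4, 0.7]
gripper_width: 0.0841
t: 25.37
eef_pos: [0.5375, -0.1492, 0.2133]
tcp_rot: [3.136, 0.002, 1.448]
force: [0.4, 0.1, -0.2]
gripper_width: 0.087
[0.536, -0.1485, 0.21, 3.1407, 0.0003, 1.4478, -0.0368, 0.216, -0.2279, 0.0868, -0.0866, 0.0701, 0.0322] 25.5167
```

View pics/c14.png

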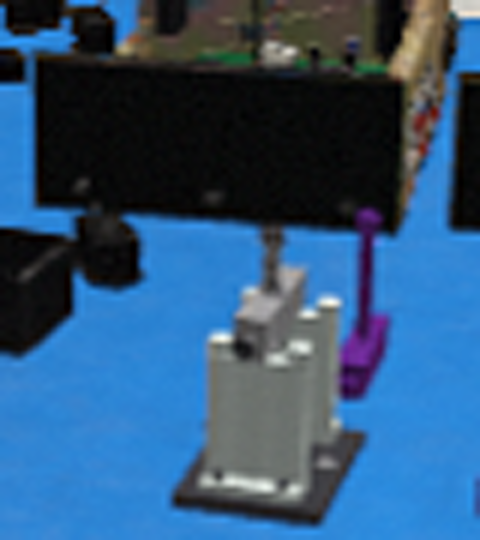

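```bash
python3 -m handwheel '[[[15,0,0],0],[[25,0,0],0],[[30,0,0],0],[[30,0,0],0],[[30,0,0],0],[[30,0,0],0],[[30,0,0],0],[[25,0,0],0],[[15,0,0],0],[[0,0,0],0],[[0,0,0],0],[[0,0,0],0]]'
python3 - <<'E'
from h import *
S=cam("side");T=cam("top");a=T["image"]
f=lambda i,x,y,w,h,s:cv2.resize(i[y:y+h,x:x+w,::-1],None,fx=s,fy=s,interpolation=cv2.INTER_CUBIC)
old=cv2.imread('pics/top0.png')[:,:,::-1]
cv2.imwrite('pics/c15.png',np.vstack([np.hstack([f(a,260,155,80,60,4),f(old,260,155,80,60,4)]),cv2.resize(a[:,:,::-1],(640,480))]))
print(robot.get_obs()["t"],robot.get_obs()["eef_pos"])
E
```

```text
t: 26.57
eef_pos: [0.5635, 0.0791, 0.2086]
tcp_rot: [-3.14, 0.001, 1.448]
force: [-0.3, -0.1, 0.9]
gripper_width: 0.0873
26.6667 [0.56380544 0.07868487 0.2091112 ]
```

View pics/c15.png

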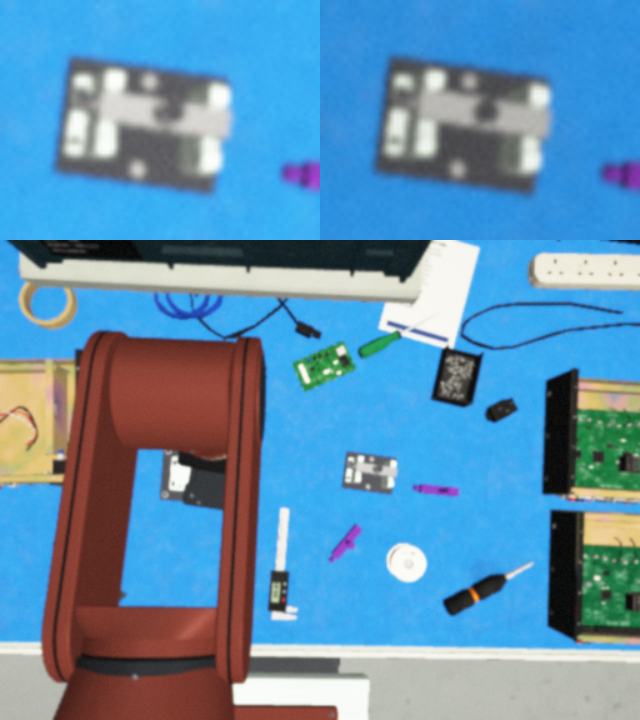

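Run:
```python
from h import *
S=cam("side");T=cam("top");im=S["image"]
cv2.imwrite('pics/c16.png',cv2.resize(im[140:210,225:305,::-1],None,fx=8,fy=8,interpolation=cv2.INTER_CUBIC))
for z in(.102,.112,.122,.132): print(z,proj(S,[.5362,-.1485,z]).round(1))
```

```text
0.102 [[264.6 164.8]]
0.112 [[264.7 161.3]]
0.122 [[264.8 157.8]]
0.132 [[264.9 154.2]]
```

View pics/c16.png

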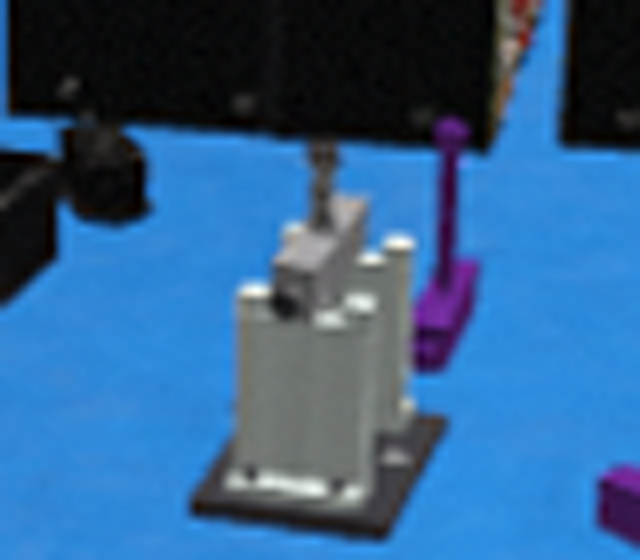

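```bash
python3 -m handwheel '[[[0,0,0],0]]'; python3 -c "
from plant import robot
robot.hand_in()"
```

```text
t: 26.85
eef_pos: [0.5641, 0.0789, 0.2097]
tcp_rot: [3.142, 0.0, 1.446]
force: [1.1, -0.1, -0.2]
gripper_width: 0.0869
the job is handed in; nothing more can be done
```

I took the bore's depth with the gauge, hung the gauge back in its fork rest, and handed the job in at about 27 s of the 53 s allowed.

- **Measuring:** The rod bottomed and I pressed the bar down onto the block's face, holding it for over a second at up to about 21 N. The tool stopped at the height expected for a flat bar and did not move as I pressed harder. I then lifted the gauge straight out.
- **Hanging back:** The gauge went back at the same pose and height at which I had gripped it. The views from above before and after match, and the gripper is open and clear of everything.
- **Reading:** In the side picture the rod's cap is at about the height expected for a 36 mm reading. This is only good to a few millimetres, because the dark cap blends into the dark panel behind it. I could not measure the reading directly.
- **Bystanders:** In the last overhead picture the calliper and the circuit board lie where they were. The arm hid the dish, but the tool never went near it.

No check failed or disagreed. Position readings taken straight after a move were off by up to about 4 mm until the arm settled, so I averaged settled readings at the steps that mattered.

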